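# Spin the banding wheel and stop it on the mark

### The arm

A 6-joint arm with a two-finger parallel gripper is mounted at the origin on the work surface. World frame = base frame: x ahead of the robot, y to its left, z up, the work surface at z = 0. Lengths are in mm, angles in degrees, forces in N, time in s.
With the tool pointing down it reaches from about 300 to 850 mm from the base axis. Payload 4.2 kg.
Tool frame: the origin (TCP) lies at the very end of the fingers, on their centre line; the grasp point (between the pads) lies 19 mm behind it (hold_point_z is the z of the grasp point in the tool frame, in mm); z points along the fingers, y is the direction in which the jaws open and shut (so a half turn about z gives the same grasp; the last joint's range is limited). The gripper opens to 91 mm and grips with 3 to 60 N. Pads are 32 mm wide; open, the fingers measure 118 mm over their backs; the gripper's body (76 mm by 178 mm) begins 60 mm behind the grasp point.
Start: joints at [-77.636, 18.312, 89.639, -0, 72.044, -1.146], TCP at [134.334, -559.104, 213.976] pointing down, gripper open.
Joint ranges: [-177.97, 177.97], [-48.28, 115.42], [12.27, 149.76], [-77.06, 257.06], [2.81, 150.46], [-146.56, 146.56]. Speed limits (degrees/s): [147.25, 147.25, 180, 180, 180, 180].

### API

Orientations are given as [roll, pitch, yaw] about the fixed x, y, z axes, in that order (R = Rz(yaw) Ry(pitch) Rx(roll)).
In Python, from workcell import state, grab_frame, job_done, hold_point_z gives the robot as it stands. The module is installed in compiled form; this text tells all that it offers.
- The arm moves only by the shell command python3 -m creep 'ROWS' [FORCE]. ROWS is JSON, a list of rows, each a list of 7 numbers: the closure, from 0 (fully open) to 1 (shut), then the shift along the tool's x, y, z in mm, then the turn, a rotation vector about the tool's x, y, z in degrees. A call has 1 to 5 rows; each row shifts and turns the commanded pose from where the row before left it, along the tool's axes as they then stand; what a row does not reach is not made up. A row lasts 1/8 s, in which the tool goes at most 62.5 mm and 10.7 degrees, less where a joint would pass 70% of its speed; a pose out of reach is approached as far as the arm can. A call is refused whole if a number of a shift passes 62.5 or a number of a turn 10.7, either way. A call with a gripper value outside its range is refused whole. The fingers move at their own pace and stop on an object; FORCE is the grip in N (left out, the last holds). Time passes only in rows, so rows that do not move let the fingers close. It gives the time, the measured TCP pose, the force and the opening at its end, in the units of the state.
- state(): the state, without advancing time (a new reading comes with each control period).
- grab_frame(name): name is "scene" or "side" or "wrist"; returns a dict with "frame" (400x640x3 uint8, red, green, blue), "fx", "fy", "cx", "cy" (pixels), "view" (4x4, takes a point from world to camera coordinates). Camera axes: x right, y down, z forward; pixel columns grow to the right and rows downward; lengths in mm; the calibration is good to about 2 mm. A picture is of the moment at which its call begins. There is no depth.
- job_done(): hands the job in, once; it reports no verdict.
The state is a dict: "time_s": time; "qpos": joint angles; "qvel": joint speeds; "effort": joint torques, N m; "ee_pos": TCP position; "ee_rot": TCP orientation; "force": force on the tool from outside, world axes, zero at the start; "torque": the same for the moment, N m; "gripper_width": finger opening in mm.
Only numpy, scipy, OpenCV 4.12 (cv2) and the standard library are available. Lean on these libraries where they do the work, as an engineer would, in place of code of your own. Each camera call takes 0.05 s, during which the arm holds its last target.

### The job

Check that the potter's banding wheel runs freely: flick it, either way round, so that it spins by itself with nothing touching it for a good second at a quarter turn per second or faster. Then brake it with a fingertip so that its red stripe stops at the brass pointer (within about a stripe's width), hold it still there for a moment, and take the hand away. Do not touch the freshly painted dish, which must stay in the middle of the wheel, and leave the cups, bulbs, jar and brush where they are.

Things in the scene. Friction and masses are not known exactly. Their poses are not given: they have to be found in the camera images.
- turntable: the banding wheel's fixed iron stand; origin on the table, on the wheel's vertical axis; its x axis points to the brass pointer. The pointer's post (12 mm thick, 98 mm to its top) stands 178 mm out along x, and its tip reaches inward to 156 mm from the axis at 90 mm height
- wheel (a joint): turn of the grey wheel head (rad), counter-clockwise from above positive, counts on over full turns; 0 or any multiple of 2 pi = red stripe exactly at the pointer. A 220 mm disc, 18 mm thick, flat top 90 mm up; outside 61 mm radius the top is a cushioned ring that sinks 1 mm per 1.8 N, at most 6 mm; 2 kg; runs very freely either way (half a minute to run down), stays where it is stopped
- hub (a point): point on the wheel's axis at the height of its top, 90 mm above the table. Three wooden pegs (12 mm thick, centre height 80 mm) stick out level from the wheel's rim, to 150 mm from the axis, at 60, 180 and 300 degrees counter-clockwise from the stripe
- mark (a point): on the red stripe (14 mm wide, radial, on the wheel's top), 100 mm from the axis; turns with the wheel
- index (a point): fixed point in front of the pointer, 100 mm from the axis at the height of the wheel's top: where the stripe has to stop
- dish: loose white dish with freshly painted blue strokes, standing on the middle of the wheel, foot 60 mm, rim 100 mm in diameter, 34 mm tall; origin at the centre of its underside. Not to be touched
- cup_blue: white cup of blue slip, 72 mm across the rim, 85 mm tall; loose, to be left alone; origin at the centre of its underside
- cup_brown: white cup of brown slip, 72 mm across, 85 mm tall; loose, to be left alone; origin at the centre of its underside
- cup_green: white cup of green slip, 72 mm across, 85 mm tall; loose, to be left alone; origin at the centre of its underside
- bulb_black: black slip bulb with a spout, 62 mm across, 105 mm tall; loose, to be left alone; origin at the centre of its underside
- bulb_red: red slip bulb with a spout, 62 mm across, 105 mm tall; loose, to be left alone; origin at the centre of its underside
- glaze_jar: closed clay-coloured jar, 70 mm across, 90 mm tall; loose, to be left alone; origin at the centre of its underside
- brush: flat brush lying on the table, 200 mm long, 42 mm wide, 20 mm thick; loose, to be left alone; origin under its middle, x towards the bristles

How it is judged (in metres and radians):
On the way, in this order (a step that is already met when the one before it is completed fails the run):
1. the wheel spins by itself, untouched, faster than 1.2 rad/s for 0.8 s ((velocity of joint wheel above 1.2 rad/s or velocity of joint wheel below -1.2 rad/s) and contact force between each of the fingers, the arm and turntable below 0.05 N), for 0.8 s.
2. a fingertip holds the wheel still with the stripe within 15 mm of the pointer's mark (horizontal distance between mark and index below 0.015 m and velocity of joint wheel between -0.05 and 0.05 rad/s and contact force between the fingers and turntable above 0.3 N), for 0.2 s.
At the end, for the whole second after the job is handed in: the wheel is at rest and untouched with the stripe within 15 mm (measured 100 mm from the axis) of the pointer, the dish still standing within 12 mm of the wheel's middle (horizontal distance between mark and index below 0.015 m and velocity of joint wheel between -0.05 and 0.05 rad/s and horizontal distance between dish and hub below 0.012 m and z of dish in the frame of turntable between 0.086 and 0.095 m and contact force between each of the fingers, the arm and turntable below 0.05 N).
It fails at once if the dish is touched (contact force between any of the fingers, the arm and dish above 0.3 N).
It fails at once if the dish is shifted or lifted (not (horizontal distance between dish and hub below 0.012 m and z of dish in the frame of turntable between 0.086 and 0.095 m)).
It fails at once if a bystander is moved more than 25 mm or lifted (distance of any of cup_blue, cup_brown, cup_green, bulb_black, bulb_red, glaze_jar, brush from where it was at the start of the episode above 0.025 m).
It also fails if it takes over 48 s, if anything falls off the work surface, if the arm or the gripper's body presses on something with over 40 N, if the wrist force passes 120 N, or if a joint passes its speed limit or range.

## Working session

There is one attempt and no reset: what is moved stays moved. The work goes in short steps, Python scripts to look and compute and a shell command to move; the robot and the scene stay as the last step left them, time stands still between calls to the robot, and variables do not carry over. Pictures are saved under pics/ and viewed, and the job is handed in when it is done.

```bash
mkdir -p pics; cat > h.py <<'E'
import numpy as np, cv2
from workcell import state, grab_frame, job_done, hold_point_z
def snap(name,fn):
    f=grab_frame(name); cv2.imwrite('pics/'+fn,cv2.cvtColor(f['frame'],cv2.COLOR_RGB2BGR)); np.savez('pics/'+fn+'.npz',**{k:np.array(v) for k,v in f.items()}); return f
def load(fn): return dict(np.load('pics/'+fn+'.npz'))
def ray(f,u,v,z):
    V=np.array(f['view']);R=V[:3,:3];t=V[:3,3];c=-R.T@t
    d=R.T@np.array([(u-f['cx'])/f['fx'],(v-f['cy'])/f['fy'],1]); s=(z-c[2])/d[2]; return c+s*d
def proj(f,p):
    V=np.array(f['view']);q=V[:3,:3]@np.array(p,float)+V[:3,3]; return np.array([f['fx']*q[0]/q[2]+f['cx'],f['fy']*q[1]/q[2]+f['cy']])
E
python3 - <<'E'
from h import *
print(state(), hold_point_z)
for n in ('scene','side','wrist'): snap(n,n+'0.png')
E
```

```text
{'time_s': 0.0, 'qpos': array([-7.76352596e+01,  1.83477537e+01,  8.97070303e+01, -1.22623148e-03,
        7.20408641e+01, -1.14696438e+00]), 'qvel': array([ 0.00466801, -0.02396142, -0.06505846, -0.03492249, -0.13456864,
       -0.03000696]), 'effort': array([-2.14322885e-03, -4.12464631e+01, -2.31974816e+01,  7.26059242e-02,
        4.57703532e-02, -1.54686522e-04]), 'ee_pos': array([ 134.22221249, -558.60126357,  213.15499602]), 'ee_rot': array([-1.79904348e+02, -7.48966841e-04,  1.35120832e+01]), 'force': array([-0.02592038, -1.12997629,  0.579698  ]), 'torque': array([ 0.04022539,  0.01814336, -0.01945393]), 'gripper_width': 91.02131047935463} -18.8
```

View pics/scene0.png

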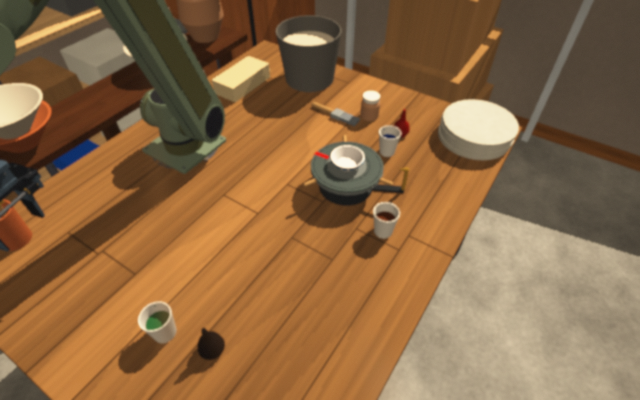

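View pics/side0.png

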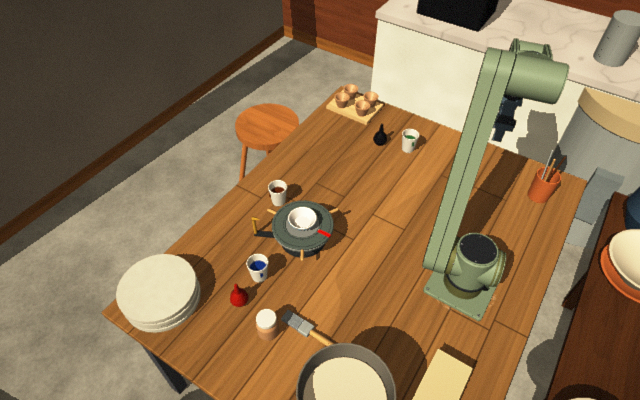

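View pics/wrist0.png

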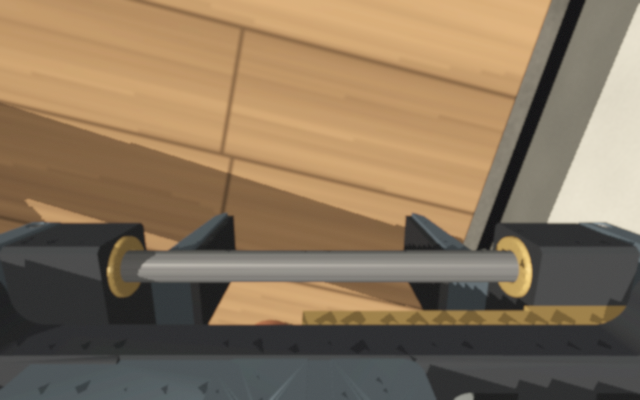

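The scene view has the wheel at about (347,168), the side view at about (302,225). The stripe points away from the pointer. I'll zoom in on both.

```bash
python3 - <<'E'
from h import *
for n,(x0,y0,x1,y1) in {'scene0.png':(270,80,450,250),'side0.png':(200,170,380,340)}.items():
    im=cv2.imread('pics/'+n)[y0:y1,x0:x1]; im=cv2.resize(im,None,fx=3.5,fy=3.5,interpolation=cv2.INTER_CUBIC); cv2.imwrite('pics/z_'+n,im)
    f=load(n)
for n,pts in {'scene0.png':[(347,168),(386,208),(389,129),(371,95),(405,116),(406,172)],'side0.png':[(302,226),(278,185),(258,259),(238,296),(266,315),(254,220)]}.items():
    f=load(n)
    for p,z in zip(pts,[90,85,85,60,60,95]): print(n,p,ray(f,*p,z).round(0))
E
```

```text
scene0.png (347, 168) [574. 129.  90.]
scene0.png (386, 208) [743.  56.  85.]
scene0.png (389, 129) [591. 369.  85.]
scene0.png (371, 95) [431. 543.  60.]
scene0.png (405, 116) [593. 495.  60.]
scene0.png (406, 172) [730. 205.  95.]
side0.png (302, 226) [560. 151.  90.]
side0.png (278, 185) [751.  36.  85.]
side0.png (258, 259) [606. 344.  85.]
side0.png (238, 296) [584. 479.  60.]
side0.png (266, 315) [468. 483.  60.]
side0.png (254, 220) [715. 226.  95.]
```

View pics/z_scene0.png

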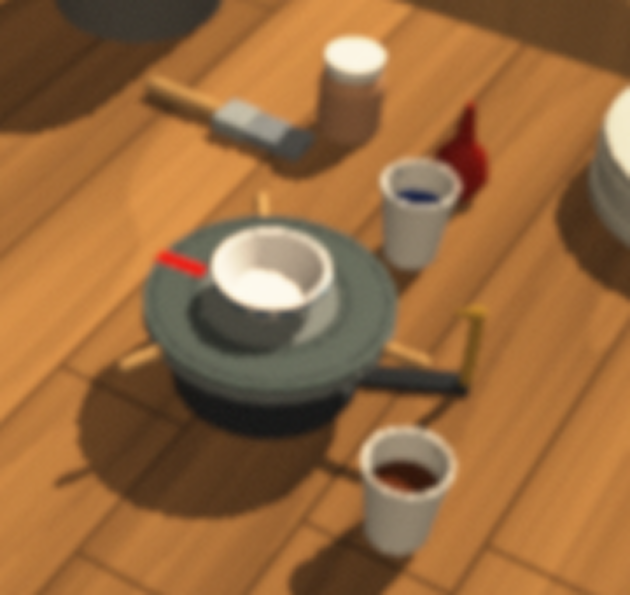

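View pics/z_side0.png

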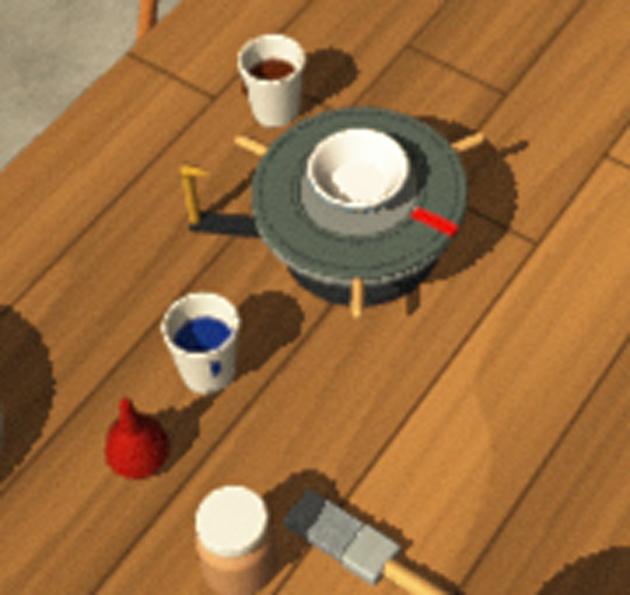

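```bash
cat > fit.py <<'E'
from h import *
from scipy.optimize import least_squares
fs=load('scene0.png');fd=load('side0.png')
# peg order: 0:60,1:180,2:300 from stripe
def z(o,p): return (o[0]+p[0]/3.5,o[1]+p[1]/3.5)
S=(270,80);D=(200,170)
tips_s=[z(S,p) for p in [(264,195),(125,365),(430,360)]]
tips_d=[z(D,p) for p in [(237,140),(482,136),(357,312)]]
for f,t in((fs,tips_s),(fd,tips_d)):
    print([ray(f,*p,80).round(0)[:2] for p in t])
def P(x,r,a,zz): return [x[0]+r*np.cos(a),x[1]+r*np.sin(a),zz]
obs=[]
def res(x,full=False):
    r=[]
    for f,t in((fs,tips_s),(fd,tips_d)):
        q=[proj(f,P(x,150,x[3]+np.radians(k),80)) for k in(60,180,300)]
        for p in t: r.append(min((np.array(p)-a for a in q),key=np.linalg.norm))
    r.append(proj(fs,P(x,156,x[2],90))-z(S,(462,313)))
    r.append(proj(fd,P(x,156,x[2],90))-z(D,(207,174)))
    r.append(proj(fs,P(x,178,x[2],98))-z(S,(478,308)))
    r.append(proj(fd,P(x,178,x[2],98))-z(D,(187,168)))
    r.append(proj(fs,P(x,109,x[3],90))-z(S,(160,257)))
    r.append(proj(fd,P(x,109,x[3],90))-z(D,(456,229)))
    return np.concatenate(r)
s=least_squares(res,[566,140,np.radians(25),np.radians(190)],loss='soft_l1')
print(s.x[:2],np.degrees(s.x[2:]),res(s.x).round(1))
x=s.x
for f,n in((fs,'scene0.png'),(fd,'side0.png')):
    im=cv2.imread('pics/'+n);o=S if n[0:2]=='sc' else D
    im=cv2.resize(im[o[1]:o[1]+170,o[0]:o[0]+180],None,fx=3.5,fy=3.5,interpolation=cv2.INTER_CUBIC)
    for a in np.linspace(0,2*np.pi,90):
        for r,zz in((110,90),(50,124)):
            p=(proj(f,P(x,r,a,zz))-o)*3.5; cv2.circle(im,tuple(int(v) for v in p),1,(0,255,255),-1)
    for q in [P(x,150,x[3]+np.radians(k),80) for k in(60,180,300)]+[P(x,109,x[3],90),P(x,156,x[2],90),P(x,178,x[2],98),P(x,178,x[2],0)]:
        p=(proj(f,q)-o)*3.5; cv2.circle(im,tuple(int(v) for v in p),3,(255,0,255),-1)
    cv2.imwrite('pics/o_'+n,im)
E
python3 fit.py; python3 -c "
import cv2,numpy as np
cv2.imwrite('pics/o.png',np.hstack([cv2.imread('pics/o_'+n)[:,:] for n in('scene0.png','side0.png')])[:, :])
im=cv2.imread('pics/o.png');cv2.imwrite('pics/o.png',cv2.resize(im,(800,378)))"
```

```text
[array([486., 266.]), array([504.,  13.]), array([713., 158.])]
[array([711., 153.]), array([500.,   8.]), array([484., 261.])]
[565.79267638 142.26585789] [ 26.00927182 184.37128459] [ 1.3  0.6  2.2 -0.9 -0.2 -1.2  1.   0.3  0.1  0.2  0.1 -1.5 -2.7 -0.5
 -0.3 -0.5  0.6 -0.4 -0.8 -0.8 -0.3 -0.8 -1.2  0.1]
```

View pics/o.png

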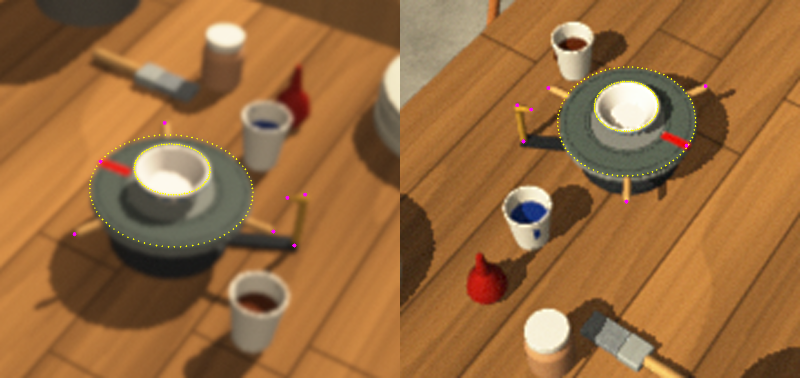

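The fit is good: wheel axis at (566,142), pointer direction 26°, stripe at 184.4°, so the pegs are at 244°, 4° and 124°. I'll flick the 244° peg counter-clockwise with the fingers shut, starting with the transit at height.

```bash
python3 -m creep '[[1,37.7,-42.9,0,0,0,0],[1,37.7,-42.9,0,0,0,0],[1,37.7,-42.9,0,0,0,0],[1,37.7,-42.9,0,0,0,0],[1,37.7,-42.9,0,0,0,0]]' 20
python3 -m creep '[[1,37.7,-42.9,0,0,0,0],[1,37.7,-42.9,0,0,0,0],[1,37.7,-42.9,0,0,0,0],[1,37.7,-42.9,0,0,0,0],[1,37.7,-42.9,0,0,0,0]]'
python3 -m creep '[[1,37.7,-42.9,0,0,0,0],[1,37.7,-42.9,0,0,0,0]]'
python3 -m creep '[[1,0,0,0,0,0,-10.2],[1,0,0,0,0,0,-10.2],[1,0,0,0,0,0,-10.2],[1,0,0,0,0,0,-10.2],[1,0,0,0,0,0,-10.2]]'
python3 -m creep '[[1,0,0,0,0,0,0]]'
```

```text
time_s: 0.78
ee_pos: [268.0, -304.8, 213.9]
ee_rot: [180.0, -0.0, 13.5]
force: [1.2, -0.2, -0.0]
gripper_width: 44.1
time_s: 1.4
ee_pos: [401.2, -52.1, 214.0]
ee_rot: [180.0, -0.0, 13.5]
force: [1.3, -1.2, -0.8]
gripper_width: 0.6
time_s: 1.65
ee_pos: [454.5, 49.0, 213.9]
ee_rot: [180.0, -0.0, 13.5]
force: [1.0, 0.3, 0.3]
gripper_width: 0.7
time_s: 2.28
ee_pos: [453.7, 47.2, 213.7]
ee_rot: [-180.0, 0.0, 64.9]
force: [-0.4, 1.4, -0.2]
gripper_width: 0.2
time_s: 2.4
ee_pos: [453.8, 47.2, 213.7]
ee_rot: [-180.0, 0.0, 64.4]
force: [0.8, -0.7, -0.5]
gripper_width: 0.6
```

```bash
python3 -m creep '[[1,0,0,48,0,0,0],[1,0,0,48,0,0,0],[1,0,0,47.5,0,0,0],[1,0,0,0,0,0,0]]'
python3 -c "
from h import *
snap('side','pre.png');snap('wrist','prew.png');snap('scene','pres.png')
a=cv2.imread('pics/pre.png')[170:280,240:400];b=cv2.imread('pics/pres.png')[80:250,270:450]
cv2.imwrite('pics/pre2.png',np.hstack([cv2.resize(a,(400,275)),cv2.resize(b,(291,275))]))"
```

```text
time_s: 2.9
ee_pos: [451.1, 46.9, 67.9]
ee_rot: [-179.6, 0.2, 64.4]
force: [-0.6, -0.2, 0.6]
gripper_width: 0.7
```

View pics/pre2.png

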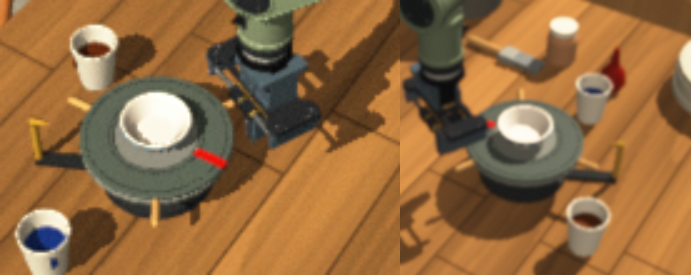

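View pics/prew.png

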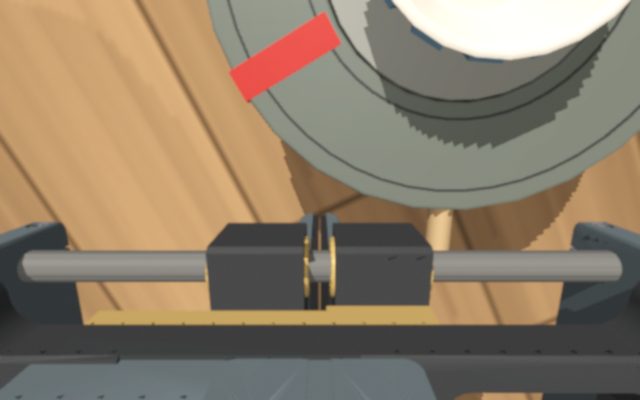

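The wrist view shows the peg at about (440,230), just ahead of the shut fingers, and the stripe at (285,58). Everything is clear, so I'll flick.

```bash
python3 -m creep '[[1,0,30,0,0,0,0],[1,0,30,0,0,0,0],[1,0,30,0,0,0,0],[1,0,0,-62,0,0,0],[1,0,0,-62,0,0,0]]'
cat > ang.py <<'E'
from h import *
C=np.array([566,142.3])
def ang(f):
    # stripe angle relative to pointer (deg): red pixels on the wheel top
    im=cv2.cvtColor(np.array(f['frame']),cv2.COLOR_RGB2HSV)
    m=((im[...,0]<8)|(im[...,0]>172))&(im[...,1]>170)&(im[...,2]>90)
    v,u=np.nonzero(m); P=np.array([ray(f,a,b,90)[:2] for a,b in zip(u,v)]).reshape(-1,2)-C
    r=np.linalg.norm(P,axis=1) if len(P) else np.array([])
    k=(r>55)&(r<115)
    if k.sum()<6: return None
    p=P[k].mean(0); return round(float((np.degrees(np.arctan2(p[1],p[0]))-26+180)%360-180),1),int(k.sum())
E
python3 - <<'E'
from ang import *
print('pre',ang(load('pre.png')),ang(load('prew.png')),ang(load('pres.png')))
for i in range(2):
    for n in('wrist','side'):
        t=state()['time_s']; f=snap(n,f'a{i}{n}.png'); print(t,n,ang(f))
E
```

```text
time_s: 3.68
ee_pos: [536.1, 8.2, 197.9]
ee_rot: [179.9, -0.1, 64.4]
force: [0.9, 0.4, 0.0]
gripper_width: 0.6
pre (159.3, 51) (159.4, 2161) (158.3, 15)
3.675 wrist (-146.8, 830)
3.725 side (-140.4, 43)
3.775 wrist (-135.0, 764)
3.825 side (-128.8, 39)
```

It's spinning free at about 2.06 rad/s. Now I'll move over the ring at 88 mm radius and let it run.

```bash
python3 -m creep '[[1,24,-5.9,0,0,0,0],[1,24,-5.9,0,0,0,0],[1,0,0,40,0,0,0],[1,0,0,40,0,0,0],[1,0,0,0,0,0,0]]'
python3 - <<'E'
from ang import *
for i in range(3):
    for n in('wrist','side'):
        s=state();t=s['time_s']; f=snap(n,f'b{i}{n}.png'); print(t,n,ang(f),s['ee_pos'].round(1),s['force'].round(1))
E
```

```text
time_s: 4.5
ee_pos: [542.0, 56.6, 111.2]
ee_rot: [-179.6, 0.3, 64.5]
force: [0.5, 0.0, 0.1]
gripper_width: 0.3
4.5 wrist (-51.3, 2243) [542.   56.6 111.2] [0.5 0.  0.1]
4.55 side (-45.4, 37) [544.1  56.7 113.4] [-1.  -0.3  0.3]
4.6 wrist (-39.9, 2252) [545.4  56.8 114.9] [0.8 0.  0.7]
4.65 side (-34.2, 41) [546.1  56.8 115.7] [-0.1  0.5  0.8]
4.7 wrist (-29.1, 1958) [546.4  56.9 116.1] [0.7 0.7 0.3]
4.75 side (-23.4, 42) [546.4  56.8 116.2] [-0.1 -0.1  0.1]
```

View pics/b2wrist.png

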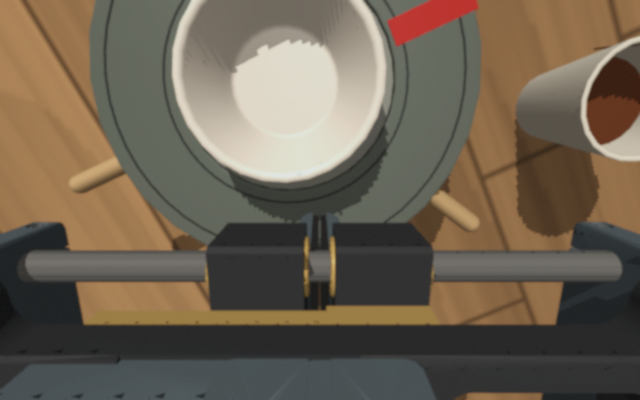

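View pics/b2side.png

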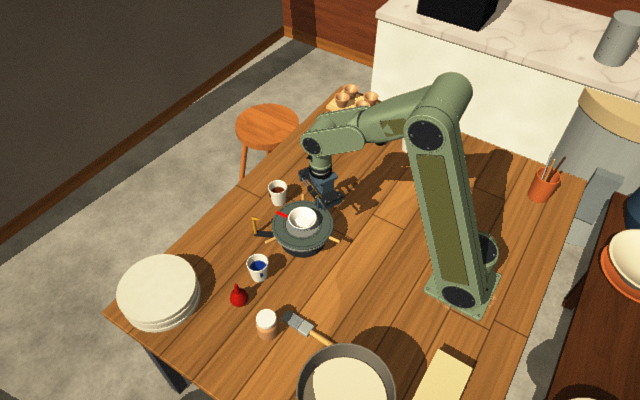

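Step 1 is met: it has run untouched for over 1.3 s at about 1.95 rad/s. I'll lower to a hover and measure how the arm lags, then let the wheel slow down naturally.

```bash
python3 -m creep '[[1,0,0,10,0,0,0],[1,0,0,0,0,0,0],[1,0,0,0,0,0,0],[1,0,0,0,0,0,0]]'
python3 -m creep '[[1,0,0,9,0,0,0]]'
python3 - <<'E'
from ang import *
for i in range(8):
        s=state();t=s['time_s']; f=snap('wrist',f'c{i}.png'); print(t,ang(f),s['ee_pos'].round(1),s['force'].round(1))
E
for i in 1 2 3 4 5; do python3 -m creep '[[1,0,0,0,0,0,0],[1,0,0,0,0,0,0],[1,0,0,0,0,0,0],[1,0,0,0,0,0,0],[1,0,0,0,0,0,0]]' |head -2; done
python3 - <<'E'
from ang import *
for i in range(4):
        s=state();t=s['time_s']; f=snap(['wrist','side'][i%2],f'd{i}.png'); print(t,ang(f),s['ee_pos'].round(1),s['force'].round(1))
E
```

```text
time_s: 5.3
ee_pos: [545.3, 56.8, 104.5]
ee_rot: [180.0, -0.0, 64.5]
force: [-0.3, -0.1, -0.0]
gripper_width: 0.5
time_s: 5.42
ee_pos: [545.9, 56.9, 95.8]
ee_rot: [179.9, -0.1, 64.5]
force: [-0.2, -0.0, 0.4]
gripper_width: 0.9
5.425 None [545.9  56.9  95.8] [-0.2 -0.   0.4]
5.475 None [544.6  56.7  94.1] [-0.4  0.1 -0.7]
5.525 None [544.4  56.7  94.3] [-1.1  0.4  0.5]
5.575 None [544.6  56.8  94.7] [ 0.2 -0.6  0.2]
5.625 None [544.9  56.8  95. ] [-0.2 -0.3  0.1]
5.675 None [545.1  56.8  95.2] [-0.2  0.6  0. ]
5.725 None [545.3  56.8  95.4] [-0.1  0.6 -0.5]
5.775 None [545.3  56.8  95.5] [ 0.4 -0.2  0.4]
time_s: 6.45
ee_pos: [545.2, 56.8, 95.4]
time_s: 7.08
ee_pos: [545.2, 56.8, 95.4]
time_s: 7.7
ee_pos: [545.2, 56.8, 95.4]
time_s: 8.32
ee_pos: [545.2, 56.8, 95.4]
time_s: 8.95
ee_pos: [545.2, 56.8, 95.4]
8.95 None [545.2  56.8  95.4] [-0.   0.5  0.2]
9.0 (35.9, 51) [545.2  56.8  95.4] [-0.8 -0.5  0.1]
9.05 None [545.2  56.8  95.4] [-0.6  0.   0.1]
9.1 (44.5, 47) [545.2  56.8  95.4] [ 0.3  1.  -0.5]
```

```bash

for i in 1 2 3 4 5 6; do python3 -m creep '[[1,0,0,0,0,0,0],[1,0,0,0,0,0,0],[1,0,0,0,0,0,0],[1,0,0,0,0,0,0],[1,0,0,0,0,0,0]]' |head -1; done
python3 - <<'E'
from ang import *
for i in range(8):
        s=state();t=s['time_s']; f=snap(['side','scene'][i%2],f'e{i}.png'); print(t,ang(f))
E
```

```text
time_s: 9.78
time_s: 10.4
time_s: 11.02
time_s: 11.65
time_s: 12.28
time_s: 12.9
12.9 (-33.9, 42)
12.95 (-29.5, 57)
13.0 (-27.8, 40)
13.05 (-23.1, 60)
13.1 (-21.5, 41)
13.15 (-16.6, 57)
13.2 (-15.1, 44)
13.25 (-9.9, 54)
```

It's turning at about 62°/s and the stripe is about 8° short of the pointer. Pressing now should stop it there (0.08 s to contact plus a short skid).

```bash
python3 -m creep '[[1,0,0,9,0,0,0],[1,0,0,0,0,0,0]]'
python3 - <<'E'
from ang import *
for i in range(6):
        s=state();t=s['time_s']; f=snap(['side','scene'][i%2],f'f{i}.png'); print(t,ang(f),s['ee_pos'].round(1),s['force'].round(1))
E
```

```text
time_s: 13.55
ee_pos: [545.9, 56.9, 86.7]
ee_rot: [179.9, -0.0, 64.5]
force: [-0.4, -0.2, 7.2]
gripper_width: 0.1
13.55 (-0.8, 44) [545.9  56.9  86.7] [-0.4 -0.2  7.2]
13.6 (-2.9, 54) [546.   56.9  87. ] [ 0.6 -0.8  6.5]
13.65 (-0.8, 46) [545.9  56.9  87. ] [0.9 0.3 5.6]
13.7 (-2.7, 52) [545.9  56.9  87.1] [ 0.6 -0.4  6.9]
13.75 (-0.9, 47) [545.9  56.9  87.1] [ 0.7 -0.1  6.1]
13.8 (-2.7, 52) [545.9  56.9  87.1] [-0.2 -0.5  5.9]
```

The stripe stopped about 1–3° (2–5 mm) from the pointer and is held with about 6 N. I'll hold briefly, then lift straight off.

```bash
python3 -m creep '[[1,0,0,0,0,0,0],[1,0,0,0,0,0,0],[1,0,0,-4,0,0,0],[1,0,0,-20,0,0,0],[1,0,0,-40,0,0,0]]'
python3 -m creep '[[1,0,0,-40,0,0,0],[1,-40,0,-20,0,0,0],[1,-40,0,0,0,0,0],[1,-40,0,0,0,0,0],[1,0,0,0,0,0,0]]'
python3 - <<'E'
from ang import *
for i in range(6):
        s=state();t=s['time_s']; f=snap(['side','scene','wrist'][i%3],f'g{i}.png'); print(t,ang(f),s['ee_pos'].round(1),s['force'].round(1))
a=cv2.imread('pics/g0.png')[170:340,200:380];b=cv2.imread('pics/g1.png')[80:250,270:450]
cv2.imwrite('pics/gg.png',cv2.resize(np.hstack([a,b]),(795,375),interpolation=cv2.INTER_CUBIC))
E
```

```text
time_s: 14.48
ee_pos: [543.3, 56.6, 149.0]
ee_rot: [-179.7, 0.2, 64.5]
force: [0.2, 0.6, 0.7]
gripper_width: 0.6
time_s: 15.1
ee_pos: [492.0, -53.1, 210.1]
ee_rot: [-179.9, 0.1, 64.3]
force: [0.5, 0.1, -0.0]
gripper_width: 0.6
15.1 (-5.1, 43) [492.  -53.1 210.1] [ 0.5  0.1 -0. ]
15.15 (-3.0, 55) [492.9 -52.  210.1] [ 0.4 -0.4 -0.1]
15.2 None [493.4 -51.4 210.2] [0.8 0.2 0. ]
15.25 (-5.2, 44) [493.7 -51.  210.2] [ 0.5  0.6 -0.5]
15.3 (-3.0, 56) [493.8 -50.8 210.1] [-0.1 -0.  -0.5]
15.35 None [493.9 -50.7 210.2] [ 0.3  0.3 -0.5]
```

View pics/gg.png

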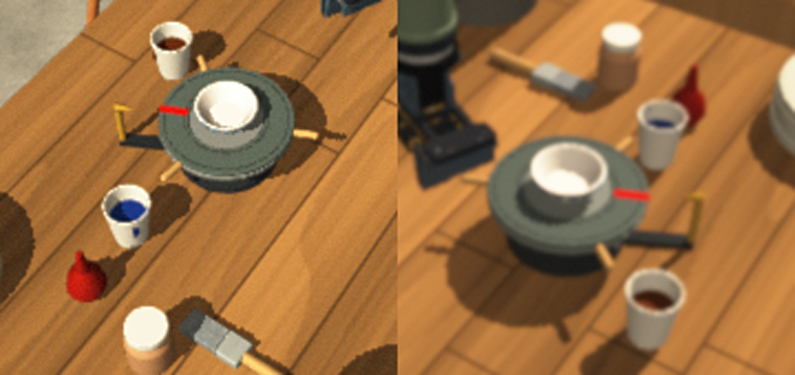

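View pics/g2.png

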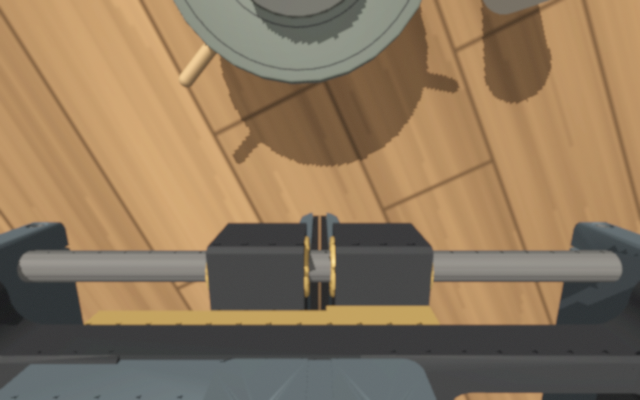

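The stripe is at about -3° to -5° and still, with the hand clear. I'll cross-check the angle against the pegs and the pointer before handing in.

```bash
python3 - <<'E'
from h import *
x=(566,142.3)
def P(r,a,zz): a=np.radians(a+26);return [x[0]+r*np.cos(a),x[1]+r*np.sin(a),zz]
out=[]
for n,o in(('g3.png',(215,180)),('g4.png',(300,120))):
    f=load(n);im=cv2.resize(cv2.imread('pics/'+n)[o[1]:o[1]+110,o[0]:o[0]+130],None,fx=6,fy=6,interpolation=cv2.INTER_CUBIC)
    w=((0,(0,255,255)),(-4,(255,0,255)),(-8,(255,255,0)))
    for d,c in w:
        for k in(60,180,300):
            p=(proj(f,P(150,k+d,80))-o+.5)*6; cv2.circle(im,tuple(int(v) for v in p),3,c,-1)
        p=(proj(f,P(112,d,90))-o+.5)*6; cv2.circle(im,tuple(int(v) for v in p),3,c,-1)
    out.append(im)
cv2.imwrite('pics/m1.png',out[0]);cv2.imwrite('pics/m2.png',out[1])
E
```

```text
(no output)
```

View pics/m1.png

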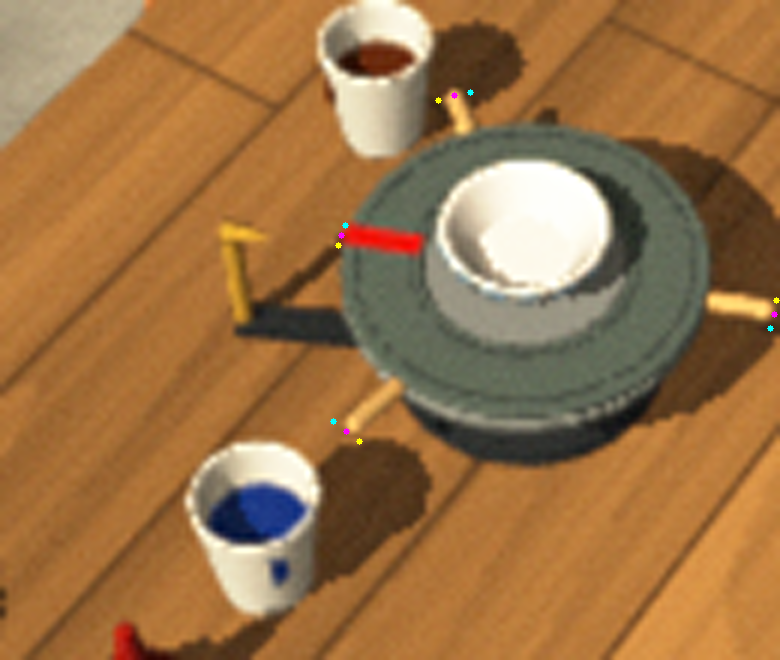

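View pics/m2.png

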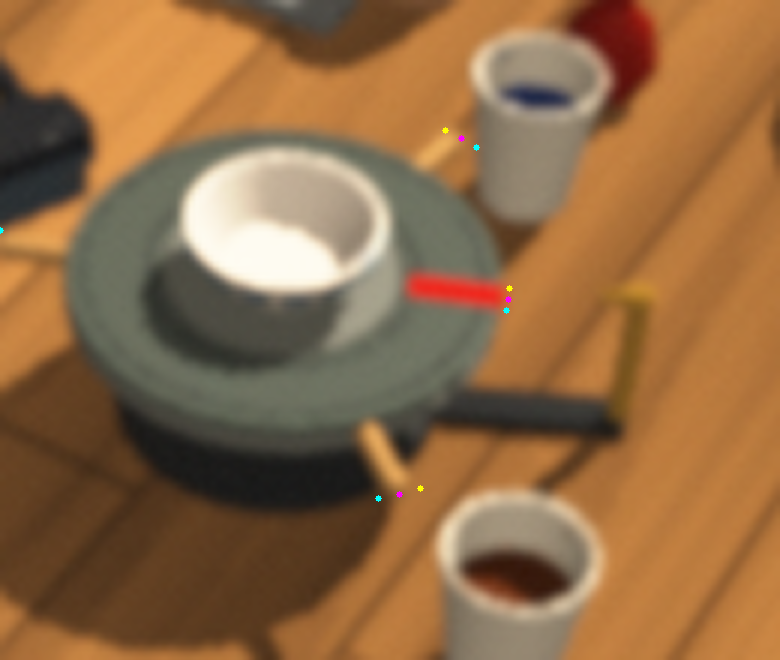

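The pegs and stripe agree on about -4°, so the mark is roughly 7 mm from the index, inside the 15 mm limit. The wheel is at rest and the dish is centred. I'm handing in.

```bash
python3 -c "
from workcell import *
print(job_done(), state()['time_s'])"
```

```text
the job is handed in; nothing more can be done
the job is handed in; nothing more can be done
```

I flicked the wheel, let it run free, braked it with a fingertip so the stripe stopped at the pointer, and took the hand away. I handed it in at about 15.4 s; `job_done` gives no verdict.

- **Spin:** I pushed one peg counter-clockwise with the shut fingers and the wheel took off at about 2.06 rad/s. It then ran untouched for about 10 s and was down to about 1.1 rad/s when I braked it.
- **Brake:** I pressed on the cushioned ring at about 6–7 N for roughly half a second and the wheel stopped with the stripe near the pointer. I then lifted straight up and clear.
- **Last checks:** The wheel was at rest in both fixed cameras and nothing was touching it. The dish was in the middle, and the cups, red bulb, jar and brush looked unmoved. The green cup and black bulb, far from the wheel, were not re-checked.
- **Stripe position:** Pegs and stripe together put it about 4° short of the pointer, roughly 7 mm against the 15 mm limit.
- **Disagreements:** In the final pictures the side camera read about -5° and the scene camera about -3°. The side camera had read -0.8° during the hold, probably because the gripper hid part of the stripe. The scene camera read -2.7° then and -3.0° after the lift, so I take it the wheel did not move as I let go.

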